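# Level the drainer shelf with its foot pressed down

## Task

Lay the yellow spirit level lengthways on the black strip of the sprung drainer shelf and let go of it. Then take the red levelling knob, press it down so that the foot beneath stands firmly on its rubber pad, and turn the knob until, with the foot pressed down, the bubble settles between the two black lines. Finish still gripping the knob and pressing the foot on its pad with the bubble centred; leave the tumbler, saucer, kettle lid and basin where they are.

Things in the scene. Friction and masses are not known exactly. Their poses are not given: they have to be found in the camera images.
- level: yellow spirit level with black ends, 130 long (x) x 28 wide (y) x 33 mm high, about 180 g, loose, lying on the ledge. Origin: centre of its underside; z up. Its green vial (60 x 16 mm) is in the middle of the top face, with two black lines 10.8 mm either side of the middle; a red dot marks the +x end. It may be laid either way round.
- bubble (a joint): the pale bubble, 14 mm long, in the level's vial: how far its middle stands from the middle of the vial (m) along the level's own +x; 0 is centred, the stops are at +-0.020. It runs to the higher end, 5 mm for every 10 mrad that the level is tilted, and takes about 1.5 s to settle.
- strip (a point): centre of the black non-slip strip (62 x 150 mm) on top of the aluminium drainer shelf, 5 mm above the mid-plane of its plate. x across the shelf, y along it towards its hinge, z out of its top face. Two hinge cheeks, 76 mm high above the ledge, begin 104 mm to +y of this point.
- knob_grip (a point): on the axis of the red levelling knob, a round disc 42 mm in diameter and 36 mm high on top of the shelf, 145 mm to -y of the strip's centre; this point is 16 mm below the knob's top and 27 mm above the shelf plate's top face. z is the knob's axis, at right angles to the shelf; x and y turn with the knob.
- foot: the levelling foot, a screw with a round black tip 20 mm across under the shelf, straight below the knob. Origin: lowest point of the tip; it rises and sinks with the shelf and clears the pad unless the knob is pressed down.
- pad: round black rubber pad, 52 mm across and 6 mm thick, on the stand's base plate under the foot. Origin: centre of its underside, 4 mm above the ledge; its top is 10 mm above the ledge.
- shelf: drainer shelf, 6 mm plate, 124 mm wide with 5 mm lips on the long edges; 305 mm long from the hinge to the knob end. Origin on its hinge axis (level, along x, 60 mm above the ledge); y towards the hinge, z out of the top face. A spring holds the knob end up against a stop, 70 mrad above level; pressing it down to level takes 19 mm of travel and 2 to 4 N at the knob; any more push goes into the foot on its pad.
- knob: the red knob; origin on its axis at its underside. Friction 0.08 N m. Clockwise from above screws the foot down out of the shelf, 3.2 mm per radian, so raises the knob end of the pressed shelf (12 mrad per radian); anticlockwise draws it in. At the start the foot is drawn in: pressed on its pad the knob end is low, and 1.3 to 2.7 rad clockwise are needed, in two grasps if need be.
- tumbler: glass tumbler, 72 mm across, 110 mm high; origin under its centre. Bystander.
- saucer: blue melamine saucer, 144 mm across, 18 mm high; origin under its centre. Bystander.
- kettle_lid: aluminium kettle lid, 152 mm across, 43 mm high with its black knob; origin under its centre. Bystander.
- basin: green plastic basin, 250 mm across, 90 mm high; origin under its centre. Bystander.
Not all that is in view belongs to the job. Several things look just like the level: the one meant starts farthest to the robot's right.

How it is judged:
By the outcome, as a careful person would: the job done as asked, in the order asked, and still so for the second after the job is handed in, while the arm keeps its last pose, push and grip.
It also fails if it takes over 61 s, if anything falls off the work surface, if the arm or the gripper's body presses on something with over 40 N, if the wrist force passes 120 N, or if a joint passes its speed limit or range.

## Robot

A 6-joint arm with a two-finger parallel gripper is mounted at the origin on the work surface. World frame = base frame: x ahead of the robot, y to its left, z up, the work surface at z = 0. Lengths are in mm, angles in rad, forces in N, time in s.
With the tool pointing down it reaches from about 300 to 775 mm from the base axis. Payload 14.6 kg.
Tool frame: the origin (TCP) lies on the centre line of the jaws, within the pads' length; the fingertips stand 19 mm ahead of it and the grasp point (between the pads) is the TCP (bot.tip_reach is the distance from the TCP to the fingertips, in mm); y points along the fingers, x is the direction in which the jaws open and shut, and the axes are right-handed (so a half turn about y gives the same grasp; the last joint's range is limited). The gripper opens to 85 mm and grips with 20 to 120 N. Pads are 22 mm wide; open, the fingers measure 114 mm over their backs; the gripper's body (76 mm by 85 mm) begins 54 mm behind the grasp point. The pads swing forward as they close: fully open they stand 13 mm farther back than shut.
Start: joints at [1.127, 0.3, 1.521, -0, 1.321, -0.067], TCP at [202.368, 511.407, 250.281] pointing down, gripper open.
Joint ranges: [-3.03, 3.03], [-0.79, 2.21], [0.23, 2.52], [-1.04, 4.18], [0, 3.07], [-2.55, 2.55]. Speed limits (rad/s): [2.22, 2.22, 2.57, 3.14, 3.14, 3.14].

## Interface

Orientations are given as a unit quaternion [w, x, y, z].
In Python, from rig import bot gives the robot as it stands. Calls block until the motion is done:
- bot.move_to(position, orientation): joint-space move of the TCP to a pose.
- bot.servo_line(position, attitude=None, speed=150, until_force=None): straight line of the TCP; attitude=None keeps the orientation; speed is the mean speed in mm/s. With until_force (N) it stops when the force on the tool has changed by that much, and returns True; else False.
- bot.move_joints(angles): joint-space move.
- bot.move_gripper(opening, grip_force=None): finger opening in mm; grip_force is the grip in N (None keeps the last); returns when the fingers have stopped.
- bot.dwell(seconds).
- bot.ik(position, orientation): joint angles nearest the present ones, or None.
- bot.read_state(): the state.
- bot.read_camera(name): name is "side" or "top" or "wrist"; returns a dict with "image" (420x560x3 uint8, blue, green, red), "depth" (420x560 float32, mm along the optical axis (not along the pixel's ray), 0 where there is no reading), "fovy" (degrees; the focal length in pixels is half the picture's height over the tangent of half this angle, whatever the lens; pixels are square), "cx", "cy" (the principal point, pixels), "eye" and "attitude" of the camera in the world; the wrist camera has in their place "mount" (4x4, takes a point from camera to tool coordinates, whose origin is the TCP and whose axes are the tool frame's). Camera axes: x right, y down, z forward; pixel columns grow to the right and rows downward; lengths in mm; the calibration is good to about 2 mm. A picture is of the moment at which its call begins: read the wrist's pose just before it.
A pose or a line that the arm cannot do raises bot.MotionError and nothing moves.
- bot.finish_job(): hands the job in, once; it reports no verdict.
The state is a dict: "clock": time; "joint_positions": joint angles; "qvel": joint speeds; "effort": joint torques, N m; "ee_pos": TCP position; "tool_rot": TCP orientation; "ft_force": force on the tool from outside, world axes, zero at the start; "moment": the same for the moment, N m; "grip_width": finger opening in mm.
Only numpy, scipy, OpenCV 4.12 (cv2) and the standard library are available. Lean on these libraries where they do the work, as an engineer would, in place of code of your own. Each camera call takes 0.05 s, during which the arm holds its last target.

## Working session

There is one attempt and no reset: what is moved stays moved. The work goes in short steps, each a Python script; the robot and the scene stay as the last script left them, time stands still between calls to the robot, and variables do not carry over. Pictures are saved under pics/ and viewed, and the job is handed in when it is done.

```bash
ls; mkdir -p pics; python3 - <<'E'
from rig import bot
import cv2,numpy as np
for n in ["top","side","wrist"]:
    c=bot.read_camera(n); cv2.imwrite(f"pics/{n}0.png",c["image"]); np.savez(f"{n}0.npz",**c)
    print(n,{k:v for k,v in c.items() if k not in("image","depth")})
s=bot.read_state();print(s)
E
```

```text
pics
top {'fovy': 45.20914807058461, 'cx': 274.9008761994358, 'cy': 215.61576607845544, 'eye': array([ 374.77464267,   98.28499868, 1491.58542209]), 'attitude': array([-0.02311065,  0.71724897, -0.6958043 ,  0.02960053])}
side {'fovy': 55.35179691771112, 'cx': 282.90919845413157, 'cy': 216.41962944966014, 'eye': array([ 379.87573976, 1144.1505195 ,  832.14403995]), 'attitude': array([ 0.0226486 , -0.04974759,  0.88305736, -0.46607071])}
wrist {'fovy': 71.59853007846927, 'cx': 283.8174183130841, 'cy': 209.2516036958684, 'mount': array([[ 9.99999324e-01,  1.15758497e-03,  1.11815179e-04,
         6.67231003e-01],
       [ 2.05677849e-04, -2.70666255e-01,  9.62673224e-01,
        -1.24393796e+02],
       [ 1.14464065e-03, -9.62672550e-01, -2.70666310e-01,
         6.78206526e+01],
       [ 0.00000000e+00,  0.00000000e+00,  0.00000000e+00,
         1.00000000e+00]])}
{'clock': 0.15, 'joint_positions': array([ 1.12736682e+00,  3.00377739e-01,  1.52144947e+00, -4.13322323e-06,
        1.32072889e+00, -6.65924052e-02]), 'qvel': array([ 0.0007101 , -0.00224786, -0.00234982, -0.0004005 ,  0.00011535,
       -0.00072529]), 'effort': array([ 1.08763772e-03, -5.43666887e+01, -3.61885214e+01, -5.01547800e-05,
        3.19457533e-03,  6.32499177e-05]), 'ee_pos': array([202.31586976, 511.25349915, 249.82820635]), 'tool_rot': array([-0.58462987,  0.58497694,  0.39720514, -0.39779137]), 'ft_force': array([ 0.45473111,  0.05293062, -0.45953099]), 'moment': array([-0.03855737, -0.01168979, -0.0028061 ]), 'grip_width': 85.5082319047174}
```

View images.

View pics/top0.png

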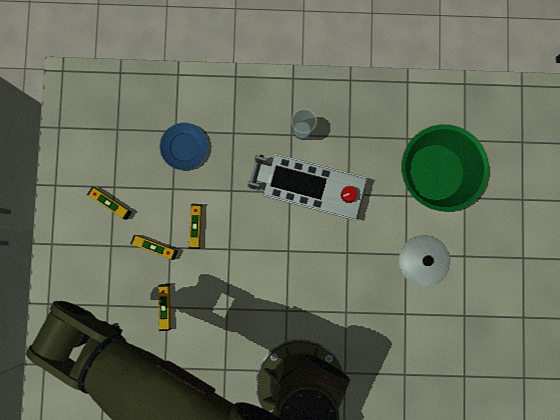

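View pics/side0.png

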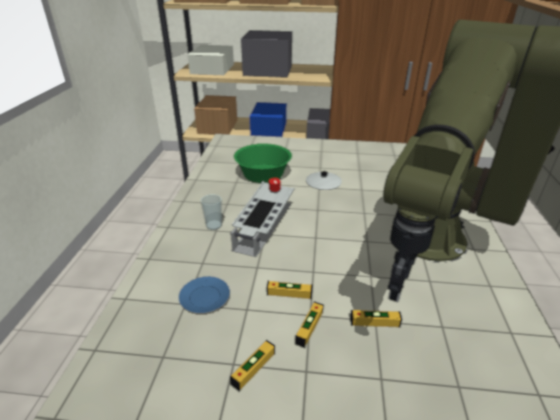

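View pics/wrist0.png

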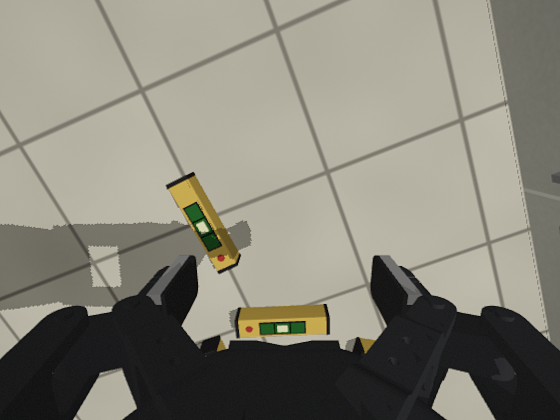

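Top view: four level look-alikes at (110,202), (155,246), (164,307) and (196,226). The picture's right should be the robot's right (−y), which makes (196,226) the candidate. I'll measure them all, along with the shelf, to confirm.

```bash
cat > h.py <<'E'
import numpy as np,cv2
from scipy.spatial.transform import Rotation as R
def rot(q): return R.from_quat(np.r_[q[1:],q[0]])
def quat(r): x=r.as_quat(); return np.r_[x[3],x[:3]]
def campose(c,s=None):
    if "mount" in c:
        T=c["mount"]; Rt=rot(s["tool_rot"]).as_matrix()
        return Rt@T[:3,:3], Rt@T[:3,3]+s["ee_pos"]
    return rot(c["attitude"]).as_matrix(), np.array(c["eye"])
def foc(c): return 210/np.tan(np.radians(float(c["fovy"]))/2)
def ray(c,uv,s=None):
    Rm,e=campose(c,s); uv=np.atleast_2d(uv).astype(float); f=foc(c)
    d=np.c_[(uv[:,0]-c["cx"])/f,(uv[:,1]-c["cy"])/f,np.ones(len(uv))]
    return e,d@Rm.T
def onz(c,uv,z,s=None):
    e,d=ray(c,uv,s); return e+d*((z-e[2])/d[:,2])[:,None]
def proj(c,p,s=None):
    Rm,e=campose(c,s); q=(np.atleast_2d(p)-e)@Rm; f=foc(c)
    return np.c_[q[:,0]/q[:,2]*f+c["cx"],q[:,1]/q[:,2]*f+c["cy"]]
def cloud(c,s=None):
    Rm,e=campose(c,s); f=foc(c); v,u=np.mgrid[:420,:560]
    d=np.stack([(u-c["cx"])/f,(v-c["cy"])/f,np.ones(u.shape)],-1)
    return e+(d*c["depth"][...,None])@Rm.T
def load(n):
    z=np.load(n); return {k:z[k] for k in z.files}
E
cat > m1.py <<'E'
from h import *
c=load("top0.npz"); im=c["image"]; hsv=cv2.cvtColor(im,cv2.COLOR_BGR2HSV)
P=cloud(c)
print("table z",[P[r,k].round(1) for r,k in[(100,230),(300,460),(330,60)]])
y=cv2.inRange(hsv,(12,110,90),(32,255,255)); y=cv2.morphologyEx(y,cv2.MORPH_CLOSE,np.ones((13,13)))
for ct in cv2.findContours(y,0,2)[0]:
    if cv2.contourArea(ct)<100: continue
    r=cv2.minAreaRect(ct); b=onz(c,cv2.boxPoints(r),33)
    print("level",np.round(r[0],1),onz(c,[r[0]],33).round(1),"sides",np.linalg.norm(b[1]-b[0]).round(1),np.linalg.norm(b[2]-b[1]).round(1))
rd=cv2.inRange(hsv,(0,150,90),(8,255,255))|cv2.inRange(hsv,(172,150,90),(180,255,255))
for ct in cv2.findContours(rd,0,2)[0]:
    if cv2.contourArea(ct)<60: continue
    r=cv2.minEnclosingCircle(ct); m=np.zeros_like(rd); cv2.drawContours(m,[ct],-1,255,-1)
    z=np.median(P[m>0][:,2]); print("red",r,z,onz(c,[r[0]],z))
E
python3 m1.py
python3 - <<'E'
import sys; sys.path.insert(0,'.')
from h import *
im=load("top0.npz")["image"]
a=cv2.resize(im[180:270,140:240],None,fx=5,fy=5,interpolation=2); b=cv2.resize(im[140:230,240:385],None,fx=5,fy=5,interpolation=2)
cv2.imwrite("pics/crop_level.png",a); cv2.imwrite("pics/crop_shelf.png",b)
E
```

```text
table z [array([832.2, 232.2,  -2.2]), array([ 254.6, -464.4,    2.1]), array([216.5, 494.4, 509.8])]
level [163.  307.5] [[211.2 397.9  33. ]] sides 28.3 117.1
level [152.7 246.9] [[383.  435.4  33. ]] sides 27.7 120.1
level [194.3 226. ] [[446.7 318.5  33. ]] sides 117.2 29.2
level [107.5 202.5] [[507.1 572.2  33. ]] sides 27.9 119.3
red ((349.0, 193.1875), 7.691664218902588) 124.42691159519245 [[ 544.70845858 -113.21055307  124.4269116 ]]
```

View pics/crop_level.png

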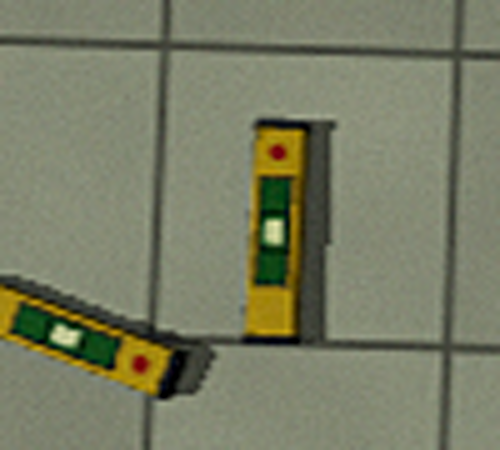

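View pics/crop_shelf.png

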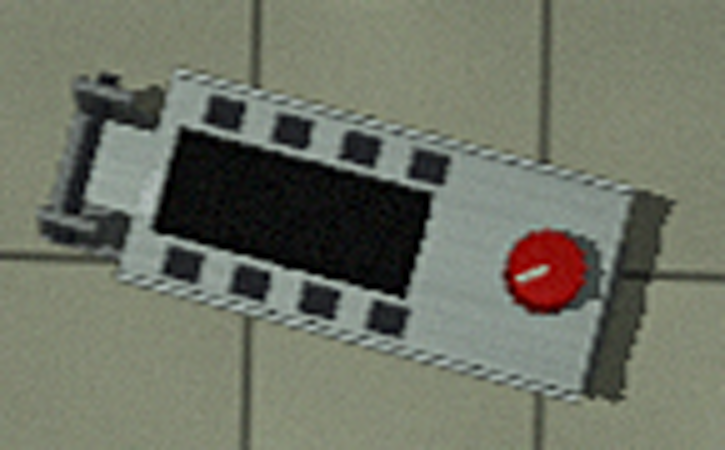

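The level at (196,226) lies at y≈318 and the other three at y≈398, 435 and 572, so it is farthest to the robot's right. The crop shows its red dot at the far (+x) end. The shelf runs left to right: hinge cheeks at the left, black strip around (299,183), and the red knob at (349,193) with its top at z≈124 (expected 125). Next I'll measure the yaw and strip.

```bash
cat > m2.py <<'E'
from h import *
c=load("top0.npz"); im=c["image"]; hsv=cv2.cvtColor(im,cv2.COLOR_BGR2HSV)
blk=(hsv[...,2]<38).astype(np.uint8)*255; blk[:, :262]=0; blk[:,340:]=0; blk[:150]=0; blk[220:]=0
ct=max(cv2.findContours(blk,0,2)[0],key=cv2.contourArea)
r=cv2.minAreaRect(ct); b=cv2.boxPoints(r); print("strip rect",r)
# iterate: corner heights from the shelf tilt (hinge z=60, tilt .07)
kn=onz(c,[[349,193.2]],124.4)[0]
ctr=onz(c,[r[0]],73.8)[0]
ed=b[np.argsort(b[:,0])]; hing=ed[:2].mean(0); far=ed[2:].mean(0)
H=onz(c,[hing],73.8-5.2)[0]; F=onz(c,[far],73.8+5.2)[0]
print("ctr",ctr,"len",np.linalg.norm(H-F),"wid",[np.linalg.norm(np.diff(onz(c,p,73.8),axis=0)) for p in (ed[:2],ed[2:])])
yv=(H-F)[:2]; yaw=np.arctan2(yv[1],yv[0]); print("shelf y dir deg",np.degrees(yaw))
ka=kn-ctr; print("knob",kn,"dist strip-knob",np.linalg.norm(ka[:2]),"dir",np.degrees(np.arctan2(-ka[1],-ka[0])))
E
python3 m2.py
python3 - <<'E'
import sys; sys.path.insert(0,'.')
from rig import bot
from h import *
# candidate IK tests
def att(yv_down,jx):
    y=np.array(yv_down,float);y/=np.linalg.norm(y); x=np.array(jx,float); x-=y*(x@y); x/=np.linalg.norm(x)
    return quat(R.from_matrix(np.c_[x,y,np.cross(x,y)]))
for p in ([446,318,150],[570,30,120],[544,-113,110]):
    for a in range(-180,180,30):
        q=bot.ik(p,att([0,0,-1],[np.cos(np.radians(a)),np.sin(np.radians(a)),0]))
        print(p,a,None if q is None else np.round(q,2))
E
```

```text
strip rect ((298.2731018066406, 182.16537475585938), (52.1849479675293, 21.575624465942383), 15.255120277404785)
ctr [577.93686666  23.48649212  73.8       ] len 148.0652539869274 wid [np.float64(61.7034082572866), np.float64(61.641762216783384)]
shelf y dir deg 75.80877387017787
knob [ 544.677455   -113.21536985  124.4       ] dist strip-knob 140.68968523103374 dir 76.32568253634761
[446, 318, 150] -180 None
[446, 318, 150] -150 None
[446, 318, 150] -120 None
[446, 318, 150] -90 [ 0.55  0.4   1.64 -0.    1.11  2.12]
[446, 318, 150] -60 [0.55 0.4  1.64 0.   1.11 1.6 ]
[446, 318, 150] -30 [ 0.55  0.4   1.64 -0.    1.11  1.08]
[446, 318, 150] 0 [ 0.55  0.4   1.64 -0.    1.11  0.55]
[446, 318, 150] 30 [ 0.55  0.4   1.64 -0.    1.11  0.03]
[446, 318, 150] 60 [ 0.55  0.4   1.64  0.    1.11 -0.49]
[446, 318, 150] 90 [ 0.55  0.4   1.64 -0.    1.11 -1.02]
[446, 318, 150] 120 [ 0.55  0.4   1.64 -0.    1.11 -1.54]
[446, 318, 150] 150 [ 0.55  0.4   1.64 -0.    1.11 -2.07]
[570, 30, 120] -180 None
[570, 30, 120] -150 None
[570, 30, 120] -120 [-0.01  0.48  1.59 -0.    1.07  2.08]
[570, 30, 120] -
[... 398 characters left out ...]
-0.01  0.48  1.59 -0.    1.07 -2.11]
[570, 30, 120] 150 None
[544, -113, 110] -180 None
[544, -113, 110] -150 [-0.27  0.47  1.64 -0.    1.03  2.35]
[544, -113, 110] -120 [-0.27  0.47  1.64 -0.    1.03  1.82]
[544, -113, 110] -90 [-0.27  0.47  1.64 -0.    1.03  1.3 ]
[544, -113, 110] -60 [-0.27  0.47  1.64  0.    1.03  0.78]
[544, -113, 110] -30 [-0.27  0.47  1.64 -0.    1.03  0.25]
[544, -113, 110] 0 [-0.27  0.47  1.64 -0.    1.03 -0.27]
[544, -113, 110] 30 [-0.27  0.47  1.64 -0.    1.03 -0.79]
[544, -113, 110] 60 [-0.27  0.47  1.64  0.    1.03 -1.32]
[544, -113, 110] 90 [-0.27  0.47  1.64 -0.    1.03 -1.84]
[544, -113, 110] 120 [-0.27  0.47  1.64 -0.    1.03 -2.37]
[544, -113, 110] 150 None
```

Strip rectangle: 148×61.7 mm (expected 150×62), centre (578,23.5), shelf y-direction ≈76°. Strip to knob top is 140.7 mm horizontally, against 141.8 expected with the tilt, so they agree. Now I'll hover over the level and refine with the wrist camera.

```bash
cat >> h.py <<'E'
def att(jawdeg,tilt=0.0,shelfy=76.0):
    """jaws along jawdeg in plan; tool y = -shelf normal, knob end raised by tilt rad (about shelf x)."""
    sy=np.radians(shelfy); xs=np.array([np.sin(sy),-np.cos(sy),0]) # shelf x = y cross z
    a=np.radians(jawdeg); x=np.array([np.cos(a),np.sin(a),0]); y=np.array([0,0,-1.])
    M=np.c_[x,y,np.cross(x,y)]
    return quat(R.from_rotvec(-tilt*xs)*R.from_matrix(M))
def st(bot):
    s=bot.read_state(); print("t %.2f"%s["clock"],"p",s["ee_pos"].round(1),"F",s["ft_force"].round(1),"M",s["moment"].round(2),"w %.1f"%s["grip_width"],"q6 %.2f"%s["joint_positions"][5]); return s
def shot(bot,n,tag):
    s=bot.read_state(); c=bot.read_camera(n); cv2.imwrite(f"pics/{tag}.png",c["image"]); np.savez(f"{tag}.npz",**c,ee_pos=s["ee_pos"],tool_rot=s["tool_rot"]); return c,s
E
python3 - <<'E'
from rig import bot
from h import *
bot.move_to([446,318,180],att(88)); st(bot)
bot.move_gripper(60)
bot.dwell(0.2)
shot(bot,"wrist","w1"); st(bot)
E
```

```text
t 1.37 p [445.6 318.7 180.2] F [ 0.5  0.2 -0.5] M [-0.04 -0.04  0.  ] w 85.4 q6 -0.98
t 1.99 p [446. 318. 180.] F [ 0.1 -0.2 -0.1] M [ 0.   -0.01 -0.04] w 60.0 q6 -0.98
```

View pics/w1.png

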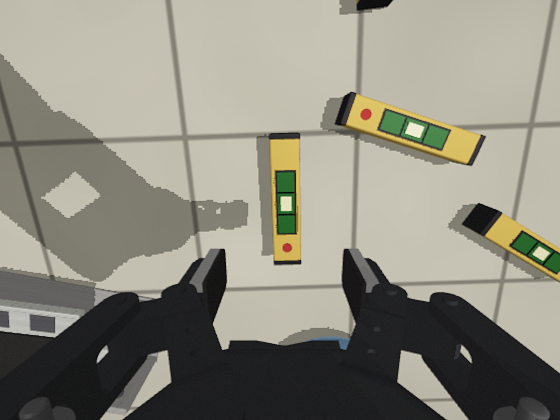

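The wrist view shows the chosen level upright at about (286,198), centred between the fingers. Its red dot is at (287,248). The look-alike at (410,130) is clear of the jaws. I'll compute the pose.

```bash
cat > m3.py <<'E'
from h import *
c=load("w1.npz"); s=c; im=c["image"]; hsv=cv2.cvtColor(im,cv2.COLOR_BGR2HSV)
y=cv2.inRange(hsv,(15,110,110),(32,255,255)); y[:,:250]=0;y[:,320:]=0; y[:125]=0;y[275:]=0
y=cv2.morphologyEx(y,cv2.MORPH_CLOSE,np.ones((25,25)))
ct=max(cv2.findContours(y,0,2)[0],key=cv2.contourArea); r=cv2.minAreaRect(ct); b=onz(c,cv2.boxPoints(r),33,s)
print("rect",r,"ctr",b.mean(0),"sides",np.linalg.norm(np.diff(b,axis=0),axis=1))
g=cv2.inRange(hsv,(50,80,30),(80,255,255)); g[:,:250]=0;g[:,320:]=0;g[:125]=0;g[275:]=0
g=cv2.morphologyEx(g,cv2.MORPH_CLOSE,np.ones((25,25)))
ct=max(cv2.findContours(g,0,2)[0],key=cv2.contourArea); r=cv2.minAreaRect(ct); v=onz(c,cv2.boxPoints(r),33,s)
print("vial",v.mean(0),"sides",np.linalg.norm(np.diff(v,axis=0),axis=1))
for B in(b,v):
    e=B[1]-B[0],B[2]-B[1]; L=max(e,key=np.linalg.norm); print("axis deg",np.degrees(np.arctan2(L[1],L[0])))
d=cv2.inRange(hsv,(0,150,90),(8,255,255))|cv2.inRange(hsv,(172,150,90),(180,255,255)); d[:,:270]=0;d[:,305:]=0
m=cv2.moments(d,True); rd=onz(c,[[m["m10"]/m["m00"],m["m01"]/m["m00"]]],33,s)[0]; print("dot",rd, "dir",np.degrees(np.arctan2(*(rd-v.mean(0))[1::-1])))
E
python3 m3.py
```

```text
rect ((284.9433288574219, 199.1063232421875), (121.99434661865234, 29.267873764038086), 89.44908905029297) ctr [448.09042407 319.47092283  33.        ] sides [ 26.51495931 120.71973466  29.79788752]
vial [448.77236919 320.0040729   33.        ] sides [16.85146257 60.76655113 17.86962668]
axis deg -0.5585467644498023
axis deg -0.3140647846662767
dot [494.36105298 319.76066769  33.        ] dir -0.3059083365172254
```

```bash
python3 - <<'E'
from rig import bot
from h import *
a=att(89.6)
bot.move_to([448.5,319.8,80],a)
hit=bot.servo_line([448.5,319.8,24],a,speed=100,until_force=8); print(hit); st(bot)
bot.move_gripper(20,40); st(bot)
bot.servo_line([448.5,319.8,60],a,speed=150); bot.dwell(.1); st(bot)
bot.move_to([448.5,319.8,190],a)
bot.move_to([578,24,190],att(-14.0,0.07)); bot.dwell(.2); st(bot)
shot(bot,"wrist","w2")
shot(bot,"top","t2")
E
```

```text
False
t 3.18 p [448.9 320.   24.7] F [ 0.4 -0.5  0.2] M [-0.02 -0.03 -0.  ] w 59.6 q6 -1.01
t 3.58 p [448.8 320.   24.7] F [-1.1 -0.3  5.9] M [-0.15  0.21  0.  ] w 27.0 q6 -1.01
t 4.07 p [448.  319.5  58.9] F [ 0.3  0.8 -2.2] M [0.01 0.05 0.01] w 27.1 q6 -1.01
t 6.08 p [577.9  24.8 189.9] F [-0.5 -0.4 -1. ] M [ 0.04 -0.07 -0.01] w 27.4 q6 0.27
```

View pics/w2.png

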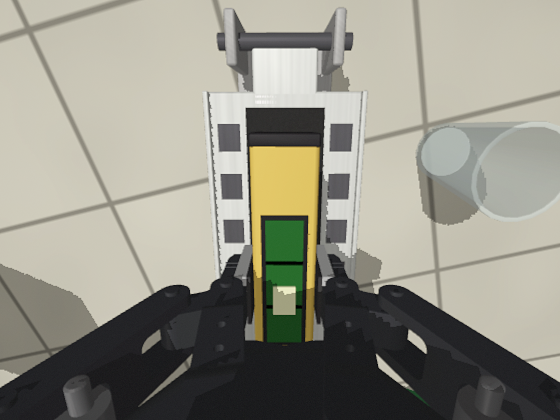

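View pics/t2.png

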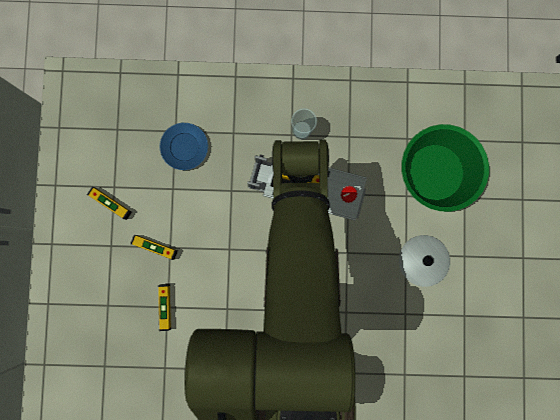

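The wrist view shows the level between the jaws, parallel to the shelf. The strip's hinge-end corners are at about (247,108) and (324,108), and the level's mid-line is at column 285. I'll check the strip centre from this edge, then lower.

```bash
python3 - <<'E'
from h import *
c=load("w2.npz")
p=onz(c,[[247,108],[324,108]],68.6,c); print(p, "w",np.linalg.norm(p[1]-p[0]))
d=p[1]-p[0]; ang=np.degrees(np.arctan2(d[1],d[0])); print("x dir",ang)
yd=np.array([np.cos(np.radians(76)),np.sin(np.radians(76))])
print("ctr from edge",p.mean(0)[:2]-75*yd)
l=onz(c,[[251,147],[321,147],[262,216],[308,216]],190+9-5,c); print("vial/level on top",l)
E
```

```text
[[568.8173367  104.58395404  68.6       ]
 [627.17895379  90.22425874  68.6       ]] w 60.10223954525832
x dir -13.822873651286496
ctr from edge [579.85400308  24.63192692]
vial/level on top [[581.00707269  87.8998967  194.        ]
 [607.54203005  81.36820121 194.        ]
 [577.57873891  59.03970594 194.        ]
 [596.50455094  54.3769553  194.        ]]
```

```bash
python3 - <<'E'
from rig import bot
from h import *
yd=np.r_[np.cos(np.radians(76.1)),np.sin(np.radians(76.1)),0]
n=yd*np.sin(.07)+np.r_[0,0,np.cos(.07)]
C=np.r_[579,24.2,73.8]; a=att(-13.9,.07,76.1)
bot.servo_line(C+n*40,a,speed=150); bot.dwell(.1); st(bot)
hit=bot.servo_line(C+n*20,a,speed=30,until_force=3); print(hit); s=st(bot)
print("height over strip",(s["ee_pos"]-C)@n)
bot.move_gripper(48); st(bot)
bot.servo_line(C+n*70,a,speed=150)
bot.servo_line(C+n*130,a,speed=200); bot.dwell(.1); shot(bot,"wrist","w3"); st(bot)
E
```

```text
t 6.93 p [580.3  26.9 115. ] F [-0.1 -0.6 -1.6] M [ 0.08 -0.    0.01] w 27.2 q6 0.29
True
t 7.47 p [579.3  25.7  97.3] F [-2.3  0.6  6.8] M [ 0.16  0.06 -0.04] w 27.1 q6 0.29
height over strip 23.56628112020309
t 7.81 p [578.9  25.8  97. ] F [ 0.2 -0.8  0.3] M [-0.01  0.01  0.04] w 48.0 q6 0.29
t 8.87 p [580.6  32.9 201.8] F [ 0.1  0.1 -0.3] M [ 0.02  0.01 -0.05] w 47.7 q6 0.28
```

View pics/w3.png

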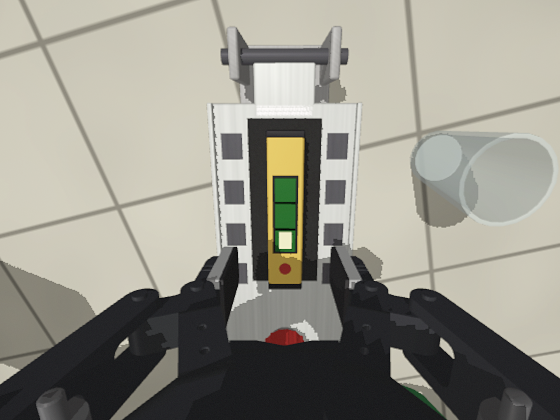

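The level lies on the strip, with its red dot towards the knob. Its ends are at rows 131 and 288 and the strip's at 119 and 280. Because the top face is 33 mm nearer the camera, I'll check the centring with rays. I'll also pan back for a view of the knob.

```bash
python3 - <<'E'
from h import *
c=load("w3.npz")
yd=np.r_[np.cos(np.radians(76.1)),np.sin(np.radians(76.1)),0]
n=yd*np.sin(.07)+np.r_[0,0,np.cos(.07)]; C=np.r_[579,24.2,73.8]; sy=yd*np.cos(.07)-np.r_[0,0,np.sin(.07)]; sx=np.cross(sy,n)
def onp(uv,h):
    e,d=ray(c,uv,c); t=((C+n*h-e)@n)/(d@n); p=e+d*t[:,None]-C; return np.c_[p@sx,p@sy].round(1)
print("level top ends",onp([[268,137],[302,137],[269,288],[303,288],[285,131]],33)); print("vial",onp([[273,176],[299,176],[273,252],[298,252]],33)); print("strip",onp([[249,119],[321,119],[254,280],[317,280]],0))
print("knob",onp([[285,329]],41))
E
```

```text
level top ends [[-11.6  62. ]
 [ 13.3  62.1]
 [-12.4 -62.3]
 [ 16.4 -62.3]
 [  0.9  66.3]]
vial [[ -8.2  33.3]
 [ 11.6  33.3]
 [ -8.7 -29.2]
 [ 11.7 -29.2]]
strip [[-28.9  75.5]
 [ 30.8  75.6]
 [-28.7 -73.4]
 [ 32.2 -73.2]]
knob [[  1.2 -96.9]]
```

Level and strip centres agree to about 0.5 mm: the level sits ±65 mm inside the strip's ±75 mm. Now the knob: grasp with the jaws at 100° so a single clockwise turn has enough range.

```bash
cat >> h.py <<'E'
SY=76.1
def shelf(th):
    yd=np.r_[np.cos(np.radians(SY)),np.sin(np.radians(SY)),0]; zz=np.r_[0,0,1.]
    return yd*np.cos(th)-zz*np.sin(th), yd*np.sin(th)+zz*np.cos(th)
_sy,_n=shelf(.07); HINGE=np.r_[579.2,24.4,73.8]+126*_sy-5*_n
def kpos(th,up=0.0):
    sy,n=shelf(th); return HINGE-271*sy+(30+up)*n
E
python3 - <<'E'
from rig import bot
from h import *
print(HINGE,kpos(.07))
a=att(100,.07,SY)
s=bot.read_state()
bot.move_gripper(66)
bot.move_to(kpos(.07,70),a); bot.dwell(.1)
c,s=shot(bot,"wrist","w4"); st(bot); shot(bot,"top","t4"); shot(bot,"side","s4")
E
```

```text
[609.31059407 146.07126547  59.99944623] [ 544.87229584 -114.31181672  108.88048787]
t 11.27 p [ 546.1 -109.4  178.7] F [0.4 0.3 0.3] M [ 0.03 -0.04 -0.02] w 65.9 q6 -1.95
```

View pics/w4.png

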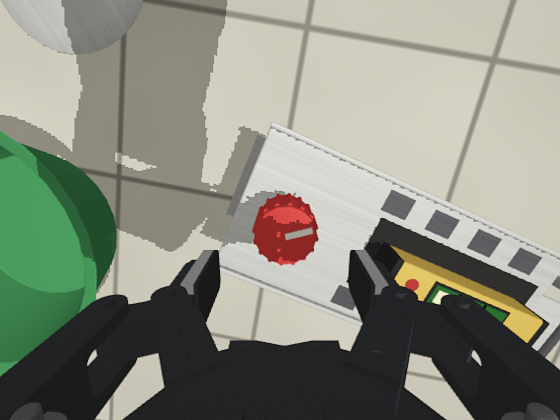

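View pics/s4.png

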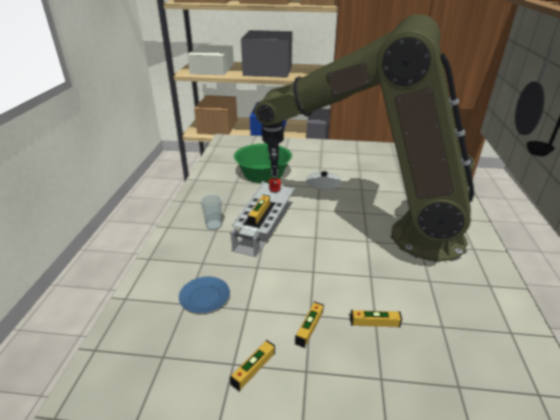

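View pics/t4.png

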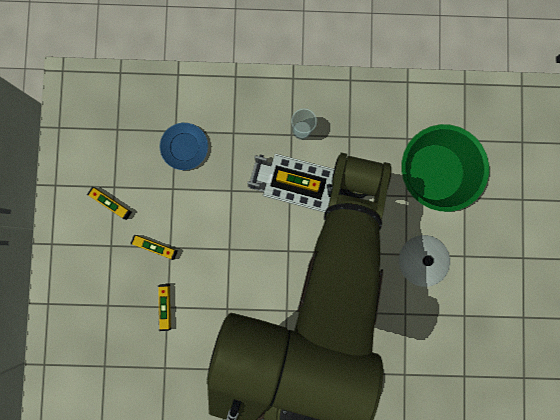

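The wrist view shows the knob at about (286,229), centred between the jaws. The top view sees the level's vial unobstructed at (299,182). I'll check the knob axis quickly, then grasp.

```bash
python3 - <<'E'
from h import *
c=load("w4.npz"); im=c["image"]; hsv=cv2.cvtColor(im,cv2.COLOR_BGR2HSV)
d=cv2.inRange(hsv,(0,120,60),(8,255,255))|cv2.inRange(hsv,(172,120,60),(180,255,255)); d[:,330:]=0
ct=max(cv2.findContours(d,0,2)[0],key=cv2.contourArea); print(cv2.boundingRect(ct))
r=cv2.minEnclosingCircle(ct); print(r, onz(c,[r[0]],112,c), "expect",kpos(.07,3), proj(c,kpos(.07,16),c), proj(c,kpos(.07,-20),c))
E
python3 - <<'E'
from rig import bot
from h import *
a=att(100,.07,SY)
print(bot.servo_line(kpos(.07,0),a,speed=120,until_force=8)); st(bot)
bot.move_gripper(30,60); st(bot)
for d in (75,45,15,-14):
    bot.move_to(kpos(.07),att(d,.07,SY))
bot.dwell(.1); st(bot); shot(bot,"wrist","w5"); 
E
```

```text
(252, 193, 66, 72)
((285.209228515625, 228.8262481689453), 36.02632522583008) [[ 545.09742036 -112.75750565  112.        ]] expect [ 544.92270254 -114.1081327   111.87314087] [[283.31117292 234.80636256]] [[283.42610514 218.24575776]]
False
t 12.10 p [ 545.2 -114.4  109.5] F [ 0.2 -0.5  0.2] M [ 0.06 -0.02 -0.02] w 66.2 q6 -1.95
t 12.44 p [ 545.1 -113.7  109.4] F [0.6 5.1 0.3] M [ 0.72 -0.07 -0.07] w 40.5 q6 -1.95
t 14.72 p [ 544.5 -114.   108.9] F [-3.4  5.5  1.9] M [ 1.    0.85 -0.13] w 40.7 q6 0.04
```

View pics/w5.png

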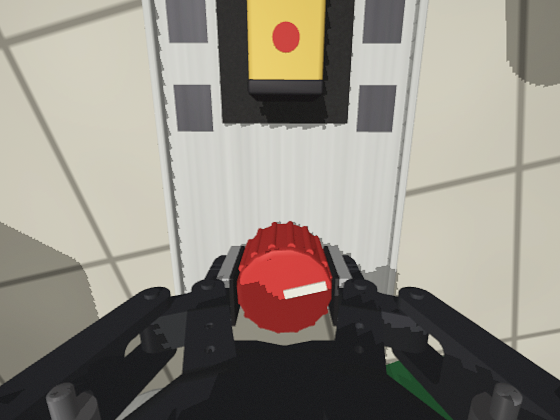

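The knob followed: its white mark kept the same direction relative to the jaws. The wrist view cuts off the vial, so I'll read the bubble from the top camera. Now press.

```bash
cat >> h.py <<'E'
HINGE=HINGE+np.r_[-0.3,1.1,0]
E
cat > bub.py <<'E'
from h import *
def bubble(f,verbose=True):
    """bubble offset (mm) along towards-knob axis; level top at pressed shelf ~ level, z about 60+5+33=98"""
    c=load(f); im=c["image"].astype(float)
    yd=np.r_[np.cos(np.radians(SY)),np.sin(np.radians(SY)),0]; xs=np.r_[yd[1],-yd[0],0]
    C0=HINGE-126*yd; C0=np.r_[C0[:2],98.]
    # sample rectified patch 0.5 mm
    uu=np.arange(-75,75.1,.5); ww=np.arange(-16,16.1,.5)
    G=C0+uu[:,None,None]*(-yd)+ww[None,:,None]*xs
    uv=proj(c,G.reshape(-1,3)).astype(np.float32).reshape(len(uu),len(ww),2)
    pt=cv2.remap(c["image"],uv[...,0],uv[...,1],cv2.INTER_CUBIC)
    hsv=cv2.cvtColor(pt,cv2.COLOR_BGR2HSV)
    g=cv2.inRange(hsv,(40,70,20),(90,255,255)); 
    prof=(pt.min(-1).astype(float))  # bubble is pale: min channel high
    return uu,ww,pt,g,prof
E
python3 - <<'E'
from rig import bot
from h import *
bot.servo_line(kpos(.02),att(-14,.02,SY),speed=60); st(bot)
h=bot.servo_line(kpos(-.03),att(-14,-.005,SY),speed=12,until_force=12); print(h); s=st(bot)
bot.dwell(2.0); s=st(bot); shot(bot,"top","t6"); shot(bot,"side","s6"); shot(bot,"wrist","w6")
sy,n=shelf(0); print("theta est",np.arctan2(s["ee_pos"][2]-60-30,271))
from bub import bubble
for nme,bx in(("t6",(280,165,345,200)),("s6",(225,180,300,250))):
    im=cv2.imread(f"pics/{nme}.png"); x0,y0,x1,y1=bx
    cv2.imwrite(f"pics/{nme}c.png",cv2.resize(im[y0:y1,x0:x1],None,fx=8,fy=8,interpolation=cv2.INTER_CUBIC))
uu,ww,pt,g,prof=bubble("t6.npz"); cv2.imwrite("pics/t6r.png",cv2.resize(pt.transpose(1,0,2),None,fx=2.5,fy=2.5))
E
```

```text
t 15.15 p [ 544.  -115.8   95.9] F [-2.4 -4.2  4. ] M [-0.46  1.01 -0.  ] w 40.6 q6 -0.01
True
t 15.79 p [ 543.8 -116.5   90.5] F [-3.2  1.1 12. ] M [0.46 0.95 0.03] w 40.8 q6 -0.02
t 17.79 p [ 543.8 -116.4   90.6] F [-2.5  0.2 11.6] M [0.44 0.85 0.07] w 40.9 q6 -0.02
theta est 0.002196473786783762
```

View pics/t6c.png

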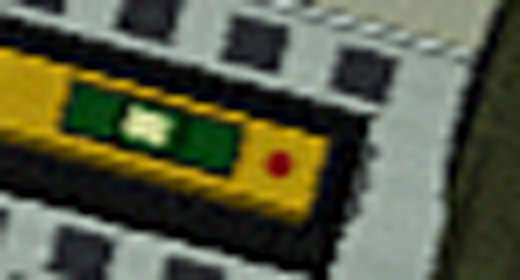

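View pics/s6c.png

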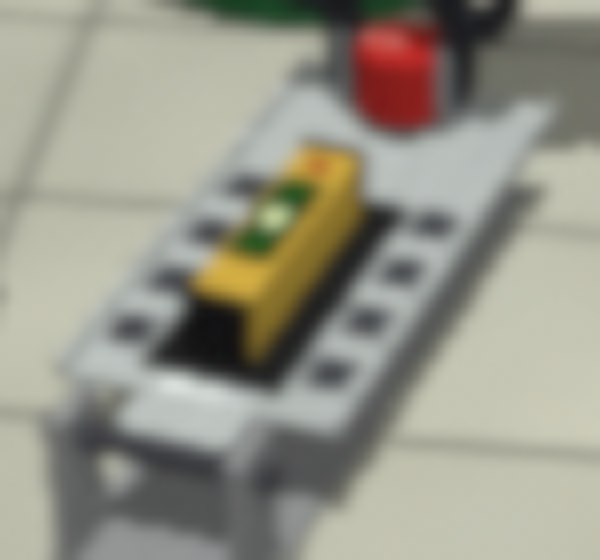

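View pics/w6.png

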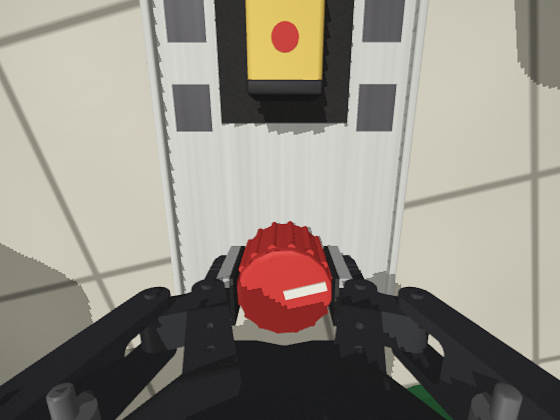

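The top crop shows the bubble at (146,126), in a vial spanning columns 63–240 with its middle near 151: almost centred, a little towards the hinge. I'll compute it along the vial axis.

```bash
cat >> bub.py <<'E'
def measure(f):
    uu,ww,pt,g,prof=bubble(f); p=pt.astype(float)
    yel=(p[...,2]-p[...,0])  # R-B: yellow high, green/white low
    # lateral vial rows: find where green present
    rows=np.where(g.sum(0)>255*40)[0]; lo,hi=rows.min(),rows.max(); mid=(lo+hi)//2; sl=slice(mid-8,mid+9)
    y=yel[:,sl].mean(1); core=np.abs(uu)<45; hiv=np.percentile(y[core],95); lov=np.percentile(y[core],20)
    k=y-(hiv+lov)/2
    def cross(idx):
        for i in idx:
            if k[i]*k[i+1]<=0: return uu[i]+.5*k[i]/(k[i]-k[i+1])
    c0=np.argmin(np.abs(uu)); A=cross(range(c0,len(uu)-1)); B=cross(range(c0-1,-1,-1))
    w=p[:,sl].min(-1).mean(1); m=(uu>B+2)&(uu<A-2); w=w-np.percentile(w[m],40); w=np.where(m&(w>0.3*w[m].max()),w,0)
    b=(uu*w).sum()/w.sum(); ext=uu[w>0]
    # red dot
    return dict(vial=(round(B,1),round(A,1)),len=round(A-B,1),mid=round((A+B)/2,2),bub=round(b,2),bext=(ext.min(),ext.max()),off=round(b-(A+B)/2,2))
if __name__=="__main__":
    import sys
    for f in sys.argv[1:]: print(f,measure(f))
E
python3 bub.py t6.npz t4.npz
```

```text
t6.npz {'vial': (np.float64(-31.1), np.float64(32.4)), 'len': np.float64(63.5), 'mid': np.float64(0.68), 'bub': np.float64(-1.32), 'bext': (np.float64(-9.0), np.float64(6.5)), 'off': np.float64(-2.0)}
t4.npz {'vial': (np.float64(-33.9), np.float64(29.8)), 'len': np.float64(63.8), 'mid': np.float64(-2.05), 'bub': np.float64(17.95), 'bext': (np.float64(10.0), np.float64(26.0)), 'off': np.float64(20.0)}
```

View pics/t6r.png

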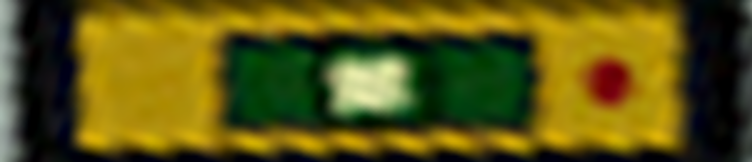

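The check at the stop reads +20.0 mm as it should. With the foot pressed the offset is −2.0 mm, which needs about 4 mrad, or 0.33 rad more clockwise. I'll ease off, turn and press again a little more firmly.

```bash
python3 - <<'E'
from rig import bot
from h import *
bot.servo_line(kpos(.02),att(-14,.02,SY),speed=40)
bot.move_to(kpos(.02),att(-33,.02,SY)); bot.dwell(.1); st(bot)
h=bot.servo_line(kpos(-.03),att(-33,-.003,SY),speed=12,until_force=15); print(h); s=st(bot)
bot.dwell(3.0); s=st(bot); shot(bot,"top","t7"); shot(bot,"side","s7"); shot(bot,"wrist","w7")
from bub import *
print(measure("t7.npz")); cv2.imwrite("pics/t7r.png",cv2.resize(bubble("t7.npz")[2].transpose(1,0,2),None,fx=2.5,fy=2.5))
E
```

```text
t 18.77 p [ 544.  -115.6   96.1] F [-3.8 -5.8  3.8] M [-0.49  1.17 -0.13] w 40.3 q6 0.32
True
t 19.38 p [ 543.8 -116.2   91.6] F [-4.1 -0.7 11.7] M [0.64 1.1  0.06] w 40.9 q6 0.31
t 22.38 p [ 543.8 -116.2   91.6] F [-3.9 -0.9 12. ] M [ 0.56  1.07 -0.01] w 40.7 q6 0.31
{'vial': (np.float64(-31.0), np.float64(32.5)), 'len': np.float64(63.4), 'mid': np.float64(0.77), 'bub': np.float64(0.34), 'bext': (np.float64(-7.5), np.float64(8.5)), 'off': np.float64(-0.43)}
```

View pics/t7r.png

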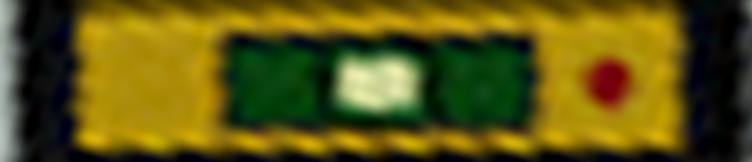

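View pics/w7.png

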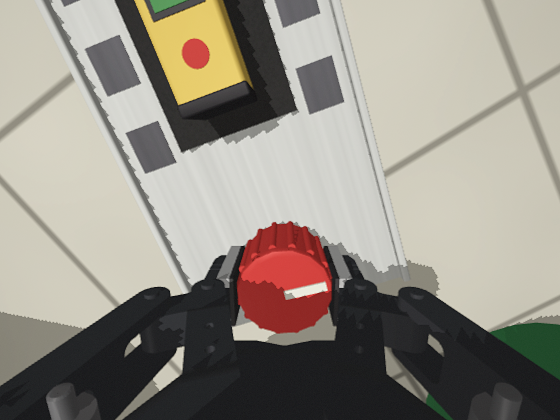

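The bubble is now −0.4 mm off and centred between the lines. Turning 0.33 rad raised the pressed height by 1.0 mm (3.2 mm/rad predicts 1.06), so the foot really is standing on its pad. I'll press a little more firmly for margin and check again.

```bash
python3 - <<'E'
from rig import bot
from h import *
s=bot.read_state(); p=s["ee_pos"].copy()
print(bot.servo_line(p+[0,0.3,-4],None,speed=6,until_force=6)); st(bot)
bot.dwell(3.0); st(bot); shot(bot,"top","t8"); shot(bot,"side","s8")
from bub import *
print(measure("t8.npz"))
im=cv2.imread("pics/s8.png")[120:300,180:360]; a=cv2.resize(im,(560,560),interpolation=2)
cv2.imwrite("pics/s8c.png",a); cv2.imwrite("pics/t8r.png",cv2.resize(bubble("t8.npz")[2].transpose(1,0,2),None,fx=2.5,fy=2.5))
E
```

```text
True
t 22.77 p [ 543.8 -116.2   91.7] F [-2.4 -0.7 10.3] M [0.55 0.94 0.03] w 40.7 q6 0.31
t 25.77 p [ 543.8 -116.2   91.7] F [-1.8 -0.1  8.9] M [0.56 0.83 0.07] w 40.7 q6 0.31
{'vial': (np.float64(-31.1), np.float64(32.4)), 'len': np.float64(63.5), 'mid': np.float64(0.68), 'bub': np.float64(0.47), 'bext': (np.float64(-7.5), np.float64(8.5)), 'off': np.float64(-0.2)}
```

View pics/t8r.png

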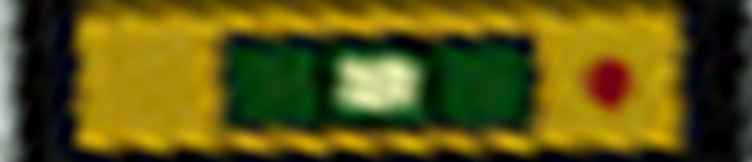

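View pics/s8c.png

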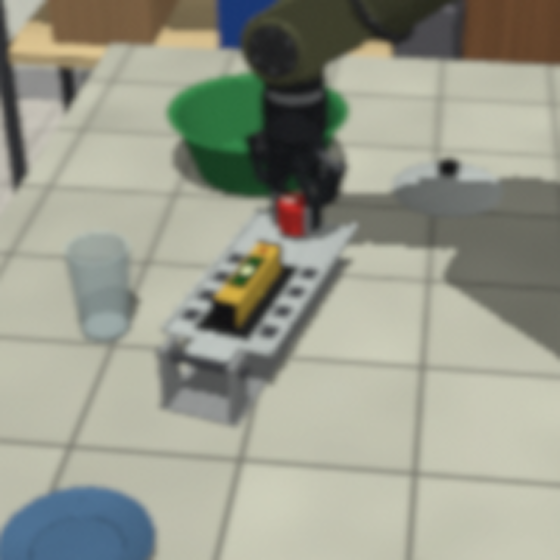

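View pics/t8.png

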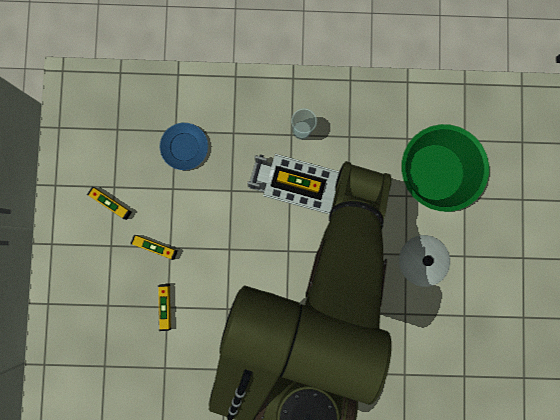

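The force trigger fired early on a transient: Fz is now only 9 N. I'll press by small commanded steps instead.

```bash
python3 - <<'E'
from rig import bot
from h import *
s=bot.read_state(); p=s["ee_pos"].copy()
for k in range(1,8):
    bot.servo_line(p+[0,0,-0.5*k],None,speed=5); bot.dwell(.3); s=st(bot)
    if s["ft_force"][2]>17: break
bot.dwell(2.5); st(bot); shot(bot,"top","t9")
from bub import *
print(measure("t9.npz"))
cv2.imwrite("pics/t9r.png",cv2.resize(bubble("t9.npz")[2].transpose(1,0,2),None,fx=2.5,fy=2.5))
E
```

```text
t 26.52 p [ 543.8 -116.2   92. ] F [-3.8 -2.5  6.1] M [0.22 0.91 0.  ] w 40.6 q6 0.31
t 27.07 p [ 543.8 -116.2   91.7] F [-6.  -0.7  9.6] M [0.27 1.23 0.07] w 40.9 q6 0.31
t 27.62 p [ 543.9 -116.2   91.6] F [-6.1 -2.1 13.7] M [ 0.37  1.53 -0.01] w 40.5 q6 0.31
t 28.18 p [ 543.9 -116.2   91.4] F [-9.1 -1.5 16.3] M [0.39 1.86 0.04] w 40.7 q6 0.31
t 28.73 p [ 543.9 -116.2   91.2] F [-11.3  -1.1  21.2] M [0.55 2.19 0.02] w 40.9 q6 0.31
t 31.23 p [ 543.9 -116.2   91.2] F [-10.6  -1.2  21.8] M [0.55 2.21 0.03] w 40.9 q6 0.31
{'vial': (np.float64(-31.0), np.float64(32.4)), 'len': np.float64(63.4), 'mid': np.float64(0.72), 'bub': np.float64(-0.04), 'bext': (np.float64(-8.0), np.float64(8.0)), 'off': np.float64(-0.75)}
```

View pics/t9r.png

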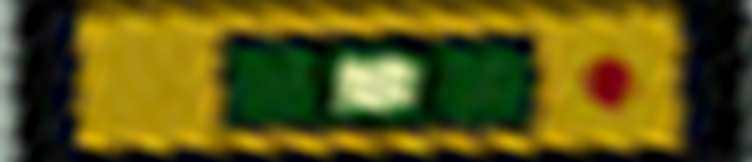

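Fz is 21.8 N and steady. The bubble is −0.75 mm off, with ±3.8 mm allowed. The knob is still gripped and the bystanders sit at the same pixels as at the start. I'm handing in.

```bash
python3 - <<'E'
from rig import bot
from h import *
st(bot); print(bot.finish_job())
E
```

```text
t 31.27 p [ 543.9 -116.2   91.2] F [-10.8   0.1  21.3] M [0.53 2.22 0.09] w 40.6 q6 0.31
the job is handed in; nothing more can be done
None
```

The job is done and handed in at 31.3 s. I laid the level that started farthest to the robot's right (y≈320) along the black strip and let go of it. I then gripped the red knob, turned it about 2.3 rad clockwise in one grasp, and pressed the foot onto its pad.

**Last checks:**
- **Level on the strip:** centred to about 0.5 mm when laid, and inside the strip's ends.
- **Foot on its pad:** the push is steady at about 21 N. Between the two presses the resting height rose 1.0 mm for 0.33 rad of turn, against 1.06 mm predicted, so the foot really stands on the pad.
- **Bubble:** about 0.75 mm from centre towards the hinge, with ±3.8 mm allowed. The top camera sees about 2.8 mm per pixel, so this is good to roughly ±0.5 mm.
- **Grip:** the knob is still held, with the fingers 40.6 mm apart.
- **Bystanders:** tumbler, saucer, kettle lid and basin showed no movement in the top view, checked by eye only.

**What disagreed:** my first attempt to press harder stopped early on a brief force reading and left only 9 N, so I pressed again in small steps. A sideways force of about 11 N and a moment of 2.2 N m remain at the grip. Both were steady, and I left them.

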